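# Strip the shoe supports from a cobbler's press

## Robot

A 6-joint arm with a two-finger parallel gripper is mounted at the origin on the work surface. World frame = base frame: x ahead of the robot, y to its left, z up, the work surface at z = 0. Lengths are in m, angles in rad, forces in N, time in s.
With the tool pointing down it reaches from about 0.25 to 0.725 m from the base axis. Payload 4 kg.
Tool frame: the origin (TCP) lies midway between the tips of the shut fingers; the grasp point (between the pads) lies 19 mm behind it; z points along the fingers, y is the line along which they close (so a half turn about z gives the same grasp; the last joint's range is limited). The gripper opens to 85 mm and grips with 20 to 120 N. Pads are 22 mm wide; open, the fingers measure 114 mm over their backs; the gripper's body (76 mm by 85 mm) begins 54 mm behind the grasp point. The pads swing forward as they close: fully open they stand 13 mm farther back than shut.
Start: joints at [-1.33, 0.241, 0.005, 1.335, 0, 1.571], TCP at [0.119, -0.486, 0.231] pointing down, gripper open.
Joint ranges: [-2.72, 2.72], [-1.05, 1.87], [-1.09, 1.28], [-1.99, 2.15], [-1.42, 1.44], [-3.14, 3.14]. Speed limits (rad/s): [2.79, 2.79, 3.14, 3.14, 3.14, 3.14].

## Interface

Orientations are given as a rotation vector (axis times angle).
In Python, from rig import manip, read_camera gives the robot as it stands.
- The arm moves only by the shell command python3 -m crank 'ROWS' [FORCE]. ROWS is JSON, one flat list of numbers, 7 for each row, row after row: the finger opening in mm, from 0 to 85.4, then the shift along the tool's x, y, z in units of 3 cm (1.0 is 3 cm), then the turn, a rotation vector about the tool's x, y, z in units of pi rad (1.0 is pi rad). In form: [fingers, tx, ty, tz, rx, ry, rz, fingers, tx, ty, tz, rx, ry, rz, ...]. A call has 1 to 8 rows; each row shifts and turns the commanded pose from where the row before left it, along the tool's axes as they then stand; what a row does not reach is not made up. A row lasts 1/10 s, in which the tool goes at most 50 mm and 8.59 degrees, less where a joint would pass 70% of its speed; a pose out of reach is approached as far as the arm can. A call with a number of a shift or a turn outside -1 to 1 is refused whole. A call with a gripper value outside its range is refused whole. The fingers move at their own pace and stop on an object; FORCE is the grip in N (left out, the last holds). Time passes only in rows, so rows that do not move let the fingers close. It gives the time, the measured TCP pose, the force, the opening and the grip force at its end, in the units of the state.
- manip.get_obs(): the state, without advancing time (a new reading comes with each control period).
- read_camera(name): name is "scene" or "top" or "wrist"; returns a dict with "img" (384x512x3 uint8, red, green, blue), "fovy" (degrees; the focal length in pixels is half the picture's height over the tangent of half this angle, whatever the lens; pixels are square), "cx", "cy" (the principal point, pixels), "world_to_cam" (4x4, takes a point from world to camera coordinates). Camera axes: x right, y up, looking along -z (the intrinsics and any distortion apply to the point x, -y, -z); pixel columns grow to the right and rows downward; lengths in m; the calibration is good to about 2 mm. A picture is of the moment at which its call begins. There is no depth.
- manip.close_job(): hands the job in; it is judged then, once.
The state is a dict: "time": time; "joint_positions": joint angles; "dq": joint speeds; "joint_efforts": joint torques, N m; "position": TCP position; "eef_rot": TCP orientation; "wrist_force": force on the tool from outside, world axes, zero at the start; "moment": the same for the moment, N m; "grip_width": finger opening in m; "grip_force": force on a finger pad.
Only numpy, scipy, OpenCV 4.12 (cv2) and the standard library are available. Lean on these libraries where they do the work, as an engineer would, in place of code of your own. Each camera call takes 0.05 s, during which the arm holds its last target. There are 200 camera calls.

## Task

Clear the lever press for the next job: slide both shoe supports along the T-slot in its bed, out of the slot's open end, lift them away, and set them down gently, standing upright, in the plywood tray, one in each bay (either way round). Do not knock the arm against the press, and leave the shoe last, tin and tack box where they are.

Things in the scene. Friction and masses are not known exactly. Their poses are not given: they have to be found in the camera images.
- press: Green bench lever press, fixed; its -x side faces the robot. Origin: underside of its bed, on the slot's centre line. The steel bed is 110 mm wide (x), 60 mm high and reaches from y = -250 to +180 mm. The T-slot runs along y from its open end at y = -250 mm to the column at y = +95 mm. Everything of the press is listed in its own axes.
- slot_mouth (a point): Middle of the slot's open end at the level of the bed's top, 60 mm above the bench; axes as the press, so the slot runs from here to +y. Slot: 20 mm wide in the upper 10 mm of the bed, below that 37 mm wide and 15 mm high; its floor is 35 mm above the bench.
- column (a point): Middle, at bench level, of the face of the press's column that looks along the slot to its open end. The column is 70 mm wide in x, 85 mm deep in +y and 445 mm high.
- ram_pad (a point): Centre of the underside of the ram's round black pad, 48 mm across, 300 mm above the bench, over the slot; fixed. Around and above it the head, 64 mm wide in x, overhangs the slot from the column to 45 mm beyond this point in -y, underside 340 mm above the bench: supports below it can be gripped only with a tool leaning in from the side (some 20 to 45 degrees) (the lever is on +x).
- heel_grip (a point): Heel rest, loose in the slot, screws slackened so that it slides: red block with two black cheeks on an aluminium pillar, 0.33 to 0.59 kg, 107 mm high. Point: middle of the red block, 74 mm above the foot's underside. Block 60 mm (x) x 34 mm (y, along the slot; flat faces to grip) x 24 mm high. T-foot 33 x 50 x 11 mm; flange 60 x 56 mm, from 23.5 to 33.5 mm up, rests on the bed. Play in the slot 2 mm each way.
- toe_grip (a point): Toe rest, loose in the same slot and made the same way: yellow block with a flat black pad, 0.28 to 0.5 kg, 83 mm high. Point: middle of the yellow block, 62 mm above the foot's underside. Block, T-foot and flange sizes as for the heel rest. Either support may be the one nearer the open end; their centres are at least 95 mm apart.
- tray: Plywood tray, fixed, 206 mm (x) x 124 mm (y), walls 8 mm thick and 32 mm high, split across the middle into two bays one behind the other in x, each 91 x 108 mm inside. Origin: centre of its underside, on the bench.
- bay_far (a point): Centre of the inner floor (8 mm above the bench) of the tray's bay on its +x side; axes as the tray.
- bay_near (a point): The same for the bay on its -x side (towards the robot).
- last: Wooden shoe last, bystander, loose, 262 mm long along its x, 88 mm wide, 101 mm high, beyond the press bed. Origin: middle of its underside.
- tin: Tin of adhesive, bystander, loose, 80 mm across, 100 mm high, on the robot's side of the bed. Origin: centre of its underside.
- tackbox: Grey tack box, bystander, loose, 100 x 150 x 35 mm, beyond the tray. Origin: centre of its underside.

How it is judged:
By the outcome, as a careful person would: the job done as asked, in the order asked, and still so for the second after the job is handed in, with the robot touching nothing.
It also fails if it takes over 66 s, if anything falls off the work surface, if the arm or the gripper's body presses on something with over 40 N, if the wrist force passes 120 N, or if a joint passes its speed limit or range.

## Working session

There is one attempt and no reset: what is moved stays moved. The work goes in short steps, Python scripts to look and compute and a shell command to move; the robot and the scene stay as the last step left them, time stands still between calls to the robot, and variables do not carry over. Pictures are saved under pics/ and viewed, at most 10 in all, crops included, and the job is handed in when it is done.

```bash
mkdir -p pics; ls; python3 - <<'E'
from rig import manip, read_camera
import cv2,json
o=manip.get_obs();print({k:o[k] for k in("time","position","eef_rot","wrist_force","grip_width")})
for n in("scene","top"):
    c=read_camera(n);print(n,{k:(v if k!='img' else v.shape) for k,v in c.items()})
    cv2.imwrite(f"pics/{n}0.png",cv2.resize(c["img"][:,:,::-1],(800,600),interpolation=cv2.INTER_CUBIC))
E
```

```text
pics
{'time': 0.0, 'position': array([ 0.11911044, -0.48498257,  0.23043822]), 'eef_rot': array([-3.11687103e+00, -3.77139934e-01,  3.32625740e-04]), 'wrist_force': array([ 0.33528357, -0.22153363, -0.15927583]), 'grip_width': 0.08536320791195015}
scene {'img': (384, 512, 3), 'fovy': 52.81018783681662, 'cx': 258.0388357497253, 'cy': 186.30762491609656, 'world_to_cam': array([[ 0.16207   ,  0.98670992, -0.01169818, -0.04881285],
       [-0.80359152,  0.13885386,  0.57875753,  0.34245236],
       [ 0.57269014, -0.08439867,  0.81541577, -1.53965042],
       [ 0.        ,  0.        ,  0.        ,  1.        ]])}
top {'img': (384, 512, 3), 'fovy': 56.992508293168115, 'cx': 255.25207595061548, 'cy': 187.8646535178508, 'world_to_cam': array([[ 0.00182944, -0.99982575,  0.01857749, -0.05134702],
       [ 0.99402387,  0.00384589,  0.10909517, -0.60059124],
       [-0.10914761,  0.01826689,  0.9938577 , -1.0254428 ],
       [ 0.        ,  0.        ,  0.        ,  1.        ]])}
```

View pics/scene0.png

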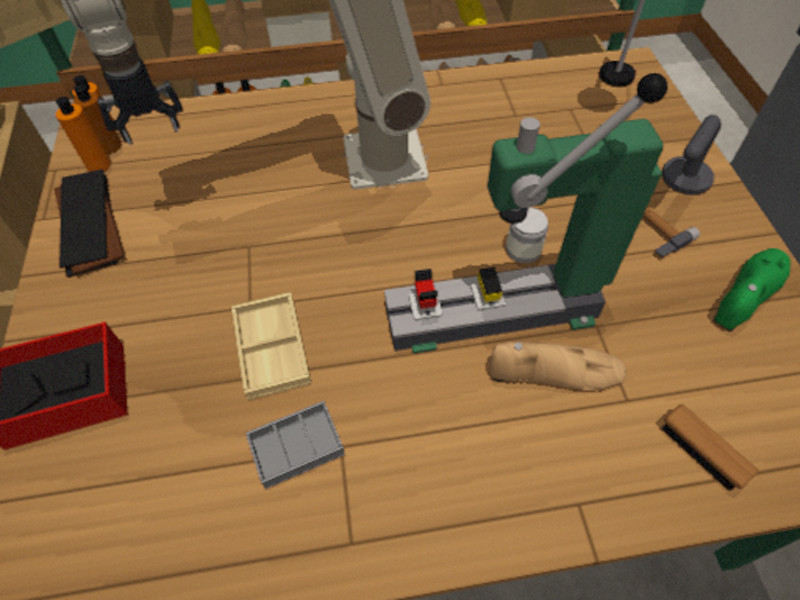

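View pics/top0.png

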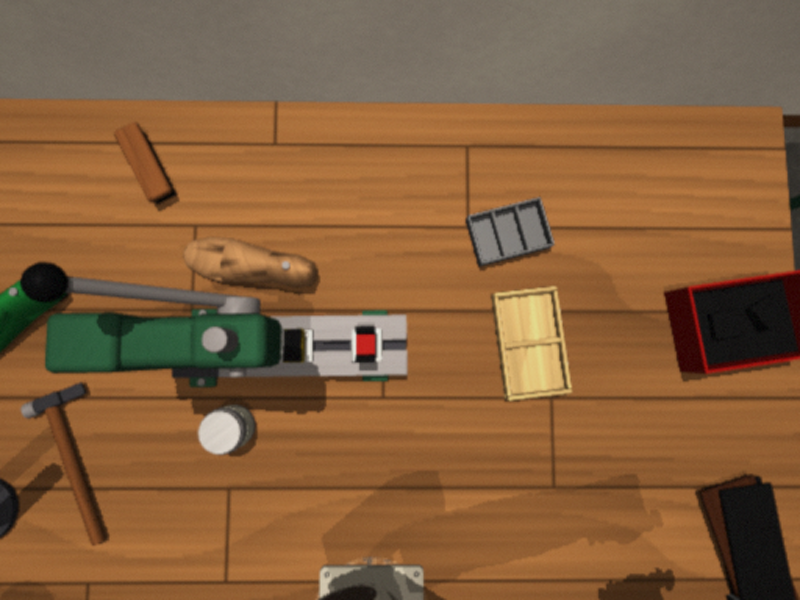

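The scene view shows the red heel rest near the open end (425,290) and the yellow toe rest behind it (489,287), with its top partly under the head. The tray is at (270,345). In the top view the open end is at (407,345), red at (367,344), yellow at (295,346) and the tray centre at about (532,343). I'll enlarge both.

```bash
cat > h.py <<'E'
import numpy as np,cv2
from rig import manip, read_camera
def cam(n):
    return read_camera(n)
def f(c): return c["img"].shape[0]/2/np.tan(np.radians(c["fovy"])/2)
def pix2w(c,u,v,z):
    M=np.array(c["world_to_cam"]);R=M[:3,:3];C=-R.T@M[:3,3]
    d=R.T@np.array([(u-c["cx"])/f(c),-(v-c["cy"])/f(c),-1.])
    return C+d*(z-C[2])/d[2]
def w2pix(c,p):
    q=np.array(c["world_to_cam"])@np.append(p,1)
    return c["cx"]+f(c)*q[0]/-q[2], c["cy"]-f(c)*q[1]/-q[2]
def crop(c,x0,y0,x1,y1,s,fn):
    cv2.imwrite(fn,cv2.resize(c["img"][y0:y1,x0:x1,::-1],None,fx=s,fy=s,interpolation=cv2.INTER_CUBIC))
E
python3 - <<'E'
from h import *
a=cam("top");b=cam("scene")
A=cv2.resize(a["img"][175:265,165:370],None,fx=3.9,fy=3.9,interpolation=cv2.INTER_CUBIC)
B=cv2.resize(b["img"][160:260,140:400],None,fx=3,fy=3,interpolation=cv2.INTER_CUBIC)
B=cv2.copyMakeBorder(B,0,0,0,A.shape[1]-B.shape[1],cv2.BORDER_CONSTANT)
# stack height limited to 600
A=A[:300]
cv2.imwrite("pics/c1.png",np.vstack([A,B])[:,:,::-1]);print(A.shape,B.shape)
E
```

```text
(300, 800, 3) (300, 800, 3)
```

View pics/c1.png

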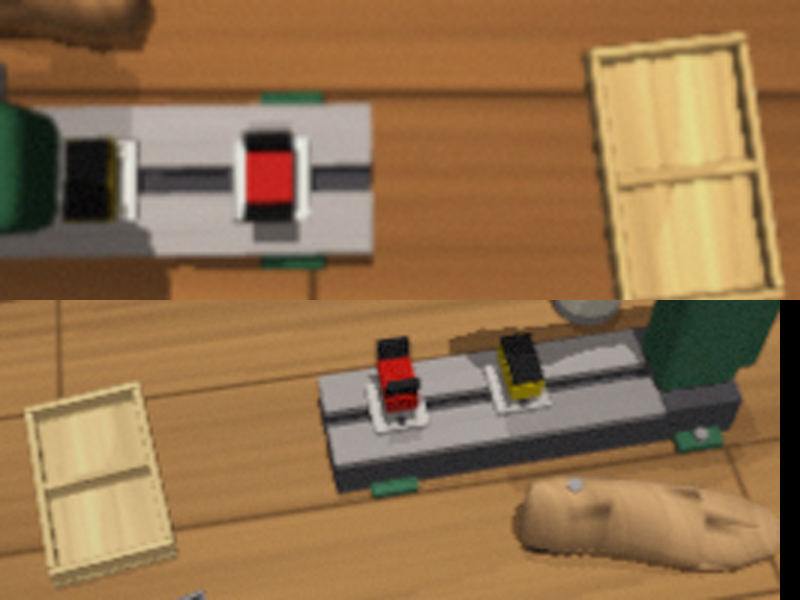

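The crop (top half) shows the slot mouth at (372,178), the slot's far visible part at (140,180) and the red block's centre at (270,178). The red flange spans u 234–310, the yellow flange's right edge is at 137, and the tray's rim corners are (588,48), (745,35) and (782,292).

```bash
python3 - <<'E'
from h import *
a=cam("top");b=cam("scene")
np.set_printoptions(precision=4,suppress=True)
M=a["world_to_cam"];print("cam",-M[:3,:3].T@M[:3,3])
T=lambda u,v,z:pix2w(a,165+u/3.902,175+v/3.9,z)
S=lambda u,v,z:pix2w(b,140+u/3,160+(v-300)/3,z)
for n,p in dict(mouth=T(372,178,.06),cornA=T(372,102,.06),cornB=T(373,254,.06),slotfar=T(140,180,.06),bedtopfar=T(60,104,.06),
 red=T(270,178,.121),redflL=T(234,178,.0685),redflR=T(310,178,.0685),yflR=T(137,180,.0685),ypadL=T(64,180,.118),ypadR=T(107,180,.118),ypadtop=T(90,138,.118),ypadbot=T(90,220,.118),
 t1=T(588,48,.032),t2=T(745,35,.032),t3=T(782,292,.032),tdivL=T(615,180,.032),tdivR=T(757,165,.032),
 Smouth=S(327,417,.06),ScornA=S(319,375,.06),ScornB=S(338,466,.06),Scolfoot=S(648,372,.06),
 Sfl_r1=S(368,388,.0685),Sfl_r2=S(428,420,.0685),Sfl_y1=S(487,370,.0685),Sfl_y2=S(551,404,.0685),
 St1=S(25,408,.032),St2=S(137,383,.032),St3=S(175,545,.032),St4=S(53,572,.032)).items(): print(n,p)
E
```

```text
cam [ 0.4852 -0.0303  1.0856]
mouth [ 0.5026 -0.064   0.06  ]
cornA [ 0.559 -0.064  0.06 ]
cornB [ 0.4469 -0.0648  0.06  ]
slotfar [0.5008 0.1073 0.06  ]
bedtopfar [0.5568 0.1675 0.06  ]
red [0.5014 0.009  0.121 ]
redflL [0.5022 0.0375 0.0685]
redflR [ 0.5024 -0.0182  0.0685]
yflR [0.5006 0.1083 0.0685]
ypadL [0.4998 0.1522 0.118 ]
ypadR [0.4998 0.1224 0.118 ]
ypadtop [0.529  0.1349 0.118 ]
ypadbot [0.4722 0.1336 0.118 ]
t1 [ 0.6033 -0.2315  0.032 ]
t2 [ 0.6139 -0.3534  0.032 ]
t3 [ 0.4176 -0.3759  0.032 ]
tdivL [ 0.502  -0.2504  0.032 ]
tdivR [ 0.5136 -0.3597  0.032 ]
Smouth [ 0.5075 -0.0615  0.06  ]
ScornA [ 0.4535 -0.0619  0.06  ]
ScornB [ 0.5675 -0.0594  0.06  ]
Scolfoot [0.5088 0.2806 0.06  ]
Sfl_r1 [ 0.4847 -0.0147  0.0685]
Sfl_r2 [0.5342 0.0388 0.0685]
Sfl_y1 [0.4832 0.1121 0.0685]
Sfl_y2 [0.5364 0.167  0.0685]
St1 [ 0.4229 -0.376   0.032 ]
St2 [ 0.4105 -0.256   0.032 ]
St3 [ 0.6131 -0.2297  0.032 ]
St4 [ 0.6224 -0.349   0.032 ]
```

```bash
cat > plan.py <<'E'
# plan.py x y z yawdeg tiltdeg : turn (first) then shift, tool units. tilt>0: wrist leans to -x, fingers point to +x
import sys
from h import *
from scipy.spatial.transform import Rotation as R
x,y,z,yaw,tilt=map(float,sys.argv[1:])
np.set_printoptions(precision=3,suppress=True)
o=manip.get_obs();C=R.from_rotvec(o["eef_rot"])
# yaw about world z, tilt about tool's own y axis, base: tool down, x ahead, y=-world y
T=R.from_euler("z",yaw,degrees=True)*R.from_euler("y",-tilt,degrees=True)*R.from_rotvec([np.pi,0,0])
d=np.array([x,y,z])-o["position"]
print("t",round(o["time"],2),"pos",o["position"],"z_tool",C.apply([0,0,1]),"z_goal",T.apply([0,0,1]))
print("turn/pi",(C.inv()*T).as_rotvec()/np.pi,"shift after turn /3cm",T.inv().apply(d)/.03,"shift now-axes",C.inv().apply(d)/.03)
print("F",o["wrist_force"],"w",o["grip_width"],"gf",o["grip_force"],"q",np.array(o["joint_positions"]))
E
python3 plan.py .502 .0095 .22 .57 0
```

```text
t 0.3 pos [ 0.119 -0.485  0.231] z_tool [-0.     0.001 -1.   ] z_goal [ 0. -0. -1.]
turn/pi [-0.     0.     0.073] shift after turn /3cm [ 12.923 -16.368   0.366] shift now-axes [ 16.326 -12.976   0.377]
F [ 0.752 -0.212  0.547] w 0.08562154097009633 gf 0.0 q [-1.33   0.241  0.005  1.335  0.     1.571]
```

```bash
python3 -m crank '[85,0,0,0,0,0,0.037, 85,0,0,0,0,0,0.036, 85,0.7,-0.9,0,0,0,0, 85,0.7,-0.9,0,0,0,0, 85,0.7,-0.9,0,0,0,0, 85,0.7,-0.9,0,0,0,0, 85,0.7,-0.9,0,0,0,0, 85,0.7,-0.9,0,0,0,0]' 60 
python3 -m crank '[85,0.7,-0.9,0,0,0,0, 85,0.7,-0.9,0,0,0,0, 85,0.7,-0.9,0,0,0,0, 85,0.7,-0.9,0,0,0,0, 85,0.7,-0.9,0,0,0,0, 85,0.7,-0.9,0,0,0,0, 85,0.7,-0.9,0,0,0,0, 85,0.7,-0.9,0,0,0,0]'
python3 plan.py .502 .0095 .19 .57 0
```

```text
time: 1.1
position: [0.2439, -0.321, 0.2314]
eef_rot: [3.141, 0.017, 0.0]
wrist_force: [-0.4, -0.7, 0.5]
grip_width: 0.0852
grip_force: 0.0
time: 1.9
position: [0.4096, -0.1029, 0.2314]
eef_rot: [3.141, 0.018, 0.001]
wrist_force: [-0.2, -1.0, -0.2]
grip_width: 0.0848
grip_force: 0.0
t 1.9 pos [ 0.41  -0.103  0.231] z_tool [ 0. -0. -1.] z_goal [ 0. -0. -1.]
turn/pi [ 0.    -0.     0.001] shift after turn /3cm [ 3.118 -3.717  1.381] shift now-axes [ 3.123 -3.712  1.382]
F [-0.214 -0.973 -0.224] w 0.08481103567006011 gf 0.0 q [-0.246  0.086 -0.181  1.303 -0.     2.884]
```

```bash
python3 -m crank '[85,0,0,0,0,0,-0.047, 85,0,0,0,0,0,-0.047, 85,0,0,0,0,0,-0.047, 85,0,0,0,0,0,-0.047, 85,0,0,0,0,0,-0.047, 85,0,0,0,0,0,-0.047, 85,0,0,0,0,0,-0.047, 85,0,0,0,0,0,-0.047]' >/dev/null
python3 -m crank '[85,0,0,0,0,0,-0.047, 85,0,0,0,0,0,-0.047, 85,0,0,0,0,0,-0.047, 85,0,0,0,0,0,-0.047, 85,0,0,0,0,0,-0.047, 85,0,0,0,0,0,-0.047, 85,0,0,0,0,0,-0.047, 85,0,0,0,0,0,-0.047]' >/dev/null
python3 -m crank '[85,0,0,0,0,0,-0.047, 85,0,0,0,0,0,-0.047, 85,0,0,0,0,0,-0.047, 85,0,0,0,0,0,-0.047, 85,0,0,0,0,0,-0.047, 85,-0.5,0.5,0,0,0,0, 85,-0.9,0.9,0,0,0,0, 85,-0.9,0.9,0,0,0,0]'
sed -i 's/\*R.from_rotvec(\[np.pi,0,0\])/*R.from_rotvec([0,np.pi,0])/' plan.py
python3 plan.py .502 .0095 .19 .57 0
```

```text
time: 4.3
position: [0.4805, -0.0369, 0.2316]
eef_rot: [0.049, 3.141, -0.0]
wrist_force: [1.1, -0.7, 0.3]
grip_width: 0.0854
grip_force: 0.0
t 4.3 pos [ 0.481 -0.037  0.232] z_tool [ 0.001 -0.    -1.   ] z_goal [ 0.  0. -1.]
turn/pi [-0.     0.    -0.013] shift after turn /3cm [-0.731  1.54   1.386] shift now-axes [-0.666  1.569  1.386]
F [ 1.1   -0.722  0.263] w 0.08540713671195826 gf 0.0 q [-0.077  0.204 -0.041  1.325 -0.    -0.046]
```

```bash
python3 -m crank '[85,0,0,0,0,0,-0.013, 85,-0.37,0.77,0,0,0,0, 85,-0.36,0.77,0,0,0,0, 85,0,0,0,0,0,0]'
python3 - <<'E'
from h import *
c=cam("wrist");cv2.imwrite("pics/w1.png",c["img"][:,:,::-1])
print([np.round(w2pix(c,p)) for p in [(.502,.0095,.1225),(.503,-.064,.06),(.5007,.136,.0985)]])
E
python3 plan.py .502 .0095 .0915 .57 0
```

```text
time: 4.7
position: [0.5022, 0.0113, 0.231]
eef_rot: [-0.023, 3.141, 0.001]
wrist_force: [-0.2, -0.0, 0.6]
grip_width: 0.0851
grip_force: 0.0
[array([253., 190.]), array([191., 174.]), array([374., 184.])]
t 4.75 pos [0.501 0.01  0.231] z_tool [-0. -0. -1.] z_goal [ 0.  0. -1.]
turn/pi [-0.    -0.     0.001] shift after turn /3cm [-0.017 -0.02   4.65 ] shift now-axes [-0.019 -0.019  4.65 ]
F [-0.491  0.043  0.503] w 0.08503076283553086 gf 0.0 q [ 0.02   0.244  0.009  1.336 -0.     0.006]
```

View pics/w1.png

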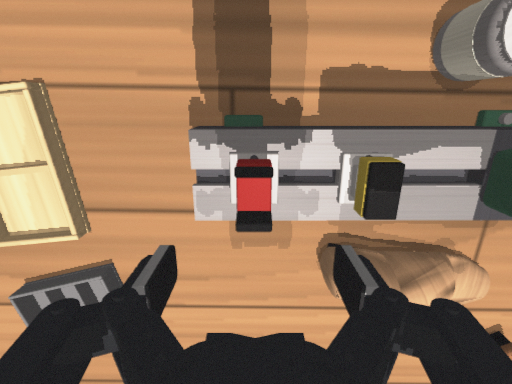

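The red block sits at (254,193), against a prediction of (253,190), and the slot mouth matches at (191,174). Bed edges are level in the image, so position and yaw are good. Descending and gripping.

```bash
python3 -m crank '[85,0,0,0.9,0,0,0, 85,0,0,0.9,0,0,0, 85,0,0,0.9,0,0,0, 85,0,0,0.9,0,0,0, 85,0,0,0.6,0,0,0, 85,0,0,0.4,0,0,0, 85,0,0,0,0,0,0]'
python3 -m crank '[30,0,0,0,0,0,0, 30,0,0,0,0,0,0, 30,0,0,0,0,0,0, 30,0,0,0,0,0,0, 30,0,0,0,0,0,0, 30,0,0,0,0,0,0]' 60
python3 plan.py .502 .0095 .0925 .57 0
```

```text
time: 5.45
position: [0.4996, 0.0085, 0.0918]
eef_rot: [0.017, -3.138, 0.0]
wrist_force: [0.4, -0.3, -0.2]
grip_width: 0.0853
grip_force: 0.0
time: 6.05
position: [0.5022, 0.0093, 0.0945]
eef_rot: [-0.018, 3.139, 0.0]
wrist_force: [-0.4, 0.6, 7.4]
grip_width: 0.0329
grip_force: 61.1
t 6.05 pos [0.502 0.009 0.094] z_tool [ 0.002  0.    -1.   ] z_goal [ 0.  0. -1.]
turn/pi [0.    0.001 0.001] shift after turn /3cm [0.007 0.005 0.065] shift now-axes [0.007 0.005 0.065]
F [-0.439  0.615  7.367] w 0.03286233424664091 gf 61.07171487528831 q [ 0.019  0.347 -0.225  0.996  0.     0.007]
```

```bash
python3 -m crank '[30,0,0,-0.05,0,0,0, 30,0,-0.15,0,0,0,0, 30,0,-0.25,0,0,0,0, 30,0,-0.25,0,0,0,0]'
python3 -m crank '[30,0,-0.35,0,0,0,0, 30,0,-0.35,0,0,0,0, 30,0,-0.35,0,0,0,0,30,0,-0.35,0,0,0,0]'
python3 -m crank '[30,0,-0.35,0,0,0,0, 30,0,-0.35,0,0,0,0, 30,0,-0.35,0,0,0,0,30,0,-0.35,0,0,0,0]'
python3 plan.py .502 -.12 .0925 .57 0
```

```text
time: 6.45
position: [0.5013, -0.0108, 0.0945]
eef_rot: [0.018, -3.141, -0.0]
wrist_force: [0.2, 1.0, -1.4]
grip_width: 0.0329
grip_force: 60.5
time: 6.85
position: [0.5017, -0.0536, 0.0946]
eef_rot: [0.017, -3.141, 0.0]
wrist_force: [-0.4, 0.7, -1.9]
grip_width: 0.033
grip_force: 60.1
time: 7.25
position: [0.5022, -0.0954, 0.0945]
eef_rot: [0.018, -3.141, 0.001]
wrist_force: [-0.5, -0.4, -4.5]
grip_width: 0.0331
grip_force: 60.0
t 7.25 pos [ 0.502 -0.095  0.095] z_tool [-0.001 -0.    -1.   ] z_goal [ 0.  0. -1.]
turn/pi [-0. -0.  0.] shift after turn /3cm [ 0.013 -0.82   0.068] shift now-axes [ 0.014 -0.82   0.069]
F [-0.546 -0.38  -4.476] w 0.03312190929567803 gf 60.03886993747957 q [-0.187  0.365 -0.198  1.009 -0.    -0.199]
```

```bash
python3 -m crank '[30,0,-0.5,0,0,0,0, 30,0,-0.5,0,0,0,0, 30,0,-0.3,-0.3,0,0,0, 30,0,0,-0.6,0,0,0, 30,0,0,-0.6,0,0,0, 30,0,0,0,0,0,-0.03,30,0,0,0,0,0,0]'
python3 plan.py .558 -.299 .14 5.8 0
```

```text
time: 7.95
position: [0.5035, -0.134, 0.1412]
eef_rot: [-0.165, 3.135, -0.001]
wrist_force: [0.8, 0.8, -4.7]
grip_width: 0.0331
grip_force: 60.4
t 7.95 pos [ 0.504 -0.134  0.141] z_tool [ 0.002 -0.    -1.   ] z_goal [ 0.  0. -1.]
turn/pi [-0.     0.001  0.001] shift after turn /3cm [-1.25  -5.656  0.038] shift now-axes [-1.227 -5.661  0.045]
F [ 0.805  0.793 -4.747] w 0.03307609724633399 gf 60.39446925278753 q [-0.26   0.337 -0.105  1.126  0.    -0.365]
```

```bash
python3 -m crank '[30,-0.1,-0.5,0,0,0,0, 30,-0.2,-0.8,0,0,0,0, 30,-0.2,-0.9,0,0,0,0, 30,-0.2,-0.9,0,0,0,0, 30,-0.2,-0.9,0,0,0,0, 30,-0.2,-0.9,0,0,0,0, 30,-0.15,-0.7,0,0,0,0, 30,0,0,0,0,0,0]'
python3 plan.py .558 -.299 .066 5.8 0
python3 - <<'E'
from h import *
c=cam("wrist");s=cam("top")
cv2.imwrite("pics/w2.png",np.hstack([cv2.resize(c["img"][:,:,::-1],(420,315)),cv2.resize(s["img"][150:270,255:400,::-1],(380,315),interpolation=cv2.INTER_CUBIC)]))
E
```

```text
time: 8.75
position: [0.5581, -0.3005, 0.1387]
eef_rot: [0.158, -3.137, 0.002]
wrist_force: [1.0, 1.2, -3.2]
grip_width: 0.0331
grip_force: 60.8
t 8.75 pos [ 0.558 -0.3    0.139] z_tool [-0.    -0.002 -1.   ] z_goal [ 0.  0. -1.]
turn/pi [-0. -0. -0.] shift after turn /3cm [-0.001  0.049  2.423] shift now-axes [-0.002  0.053  2.423]
F [ 0.967  1.197 -3.193] w 0.0330602317633448 gf 60.81156360916793 q [-0.493  0.555  0.232  1.248 -0.001 -0.594]
```

View pics/w2.png

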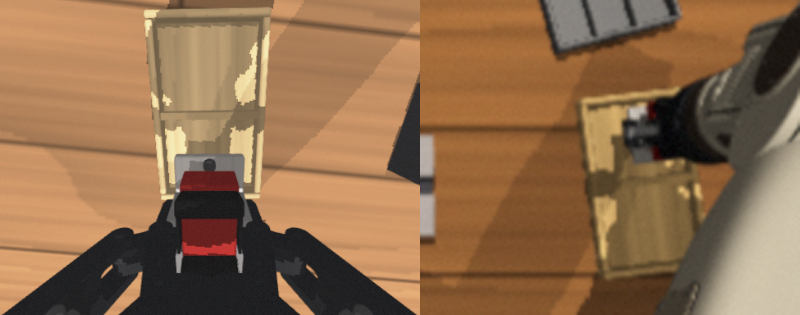

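The support hangs in line with the bay, at u 209 between walls at 165 and 258. The divider is at (208,112) and the near wall's outer edge at (208,10); I'll check x from those.

```bash
python3 - <<'E'
from h import *
c=cam("wrist");k=512/420
for n,u,v in [("div",208,112),("divL",158,109),("divR",264,113),("nearL",146,12),("nearR",270,9),("farL",165,198),("farR",259,197)]: print(n,pix2w(c,u*k,v*k,.032).round(4))
E
```

```text
div [ 0.506  -0.3035  0.032 ]
divL [ 0.5084 -0.358   0.032 ]
divR [ 0.5007 -0.2424  0.032 ]
nearL [ 0.4178 -0.3725  0.032 ]
nearR [ 0.403  -0.2543  0.032 ]
farL [ 0.6158 -0.3457  0.032 ]
farR [ 0.6024 -0.2303  0.032 ]
```

```bash
python3 -m crank '[30,0,0.1,0.6,0,0,0, 30,0,0,0.6,0,0,0, 30,0,0,0.5,0,0,0, 30,0,0,0.35,0,0,0, 30,0,0,0.2,0,0,0, 30,0,0,0.06,0,0,0, 30,0,0,0.04,0,0,0, 30,0,0,0,0,0,0]'
python3 plan.py .556 -.298 .065 5.8 0
```

```text
time: 9.7
position: [0.558, -0.2936, 0.07]
eef_rot: [-0.166, 3.136, -0.001]
wrist_force: [0.2, -0.9, -4.2]
grip_width: 0.0331
grip_force: 60.9
t 9.7 pos [ 0.558 -0.294  0.07 ] z_tool [ 0.001 -0.001 -1.   ] z_goal [ 0.  0. -1.]
turn/pi [-0.     0.     0.001] shift after turn /3cm [ 0.082 -0.138  0.166] shift now-axes [ 0.083 -0.137  0.167]
F [ 0.165 -0.93  -4.201] w 0.033079799204877684 gf 60.873578460887074 q [-0.484  0.601  0.123  1.092 -0.    -0.59 ]
```

```bash
python3 -m crank '[30,0,-0.1,0.05,0,0,0, 30,0,0,0.05,0,0,0, 30,0,0,0.04,0,0,0, 30,0,0,0,0,0,0]'
python3 -m crank '[30,0,0,0.03,0,0,0, 30,0,0,0,0,0,0]'
```

```text
time: 10.1
position: [0.5582, -0.2969, 0.066]
eef_rot: [-0.165, 3.136, -0.002]
wrist_force: [-1.3, -0.7, 1.0]
grip_width: 0.0331
grip_force: 61.4
time: 10.3
position: [0.5582, -0.2969, 0.0661]
eef_rot: [-0.166, 3.136, -0.002]
wrist_force: [-3.1, 0.8, 6.8]
grip_width: 0.0333
grip_force: 62.2
```

```bash
python3 -m crank '[45,0,0,0,0,0,0, 60,0,0,0,0,0,0, 75,0,0,0,0,0,0, 75,0,0,0,0,0,0, 75,0,0,-0.5,0,0,0, 75,0,0,-0.8,0,0,0, 75,0,0,-0.9,0,0,0, 75,0,0,-0.9,0,0,0]'
python3 -m crank '[80,0,0,-0.9,0,0,0, 80,0.5,0.6,-0.3,0,0,0, 80,0.6,0.9,0,0,0,0, 80,0.6,0.9,0,0,0,0, 80,0.6,0.9,0,0,0,0,80,0.6,0.9,0,0,0,0,80,0.4,0.5,0,0,0,0,80,0,0,0,0,0,0]'
python3 plan.py .455 .136 .177 .57 30
python3 - <<'E'
from h import *
s=cam("top")
crop(s,255,150,400,270,4,"pics/t3.png")
E
```

```text
time: 11.1
position: [0.5577, -0.2963, 0.1577]
eef_rot: [0.166, -3.137, -0.001]
wrist_force: [-0.3, 0.6, 0.2]
grip_width: 0.0753
grip_force: 0.0
time: 11.9
position: [0.4429, -0.165, 0.1935]
eef_rot: [0.169, -3.136, -0.001]
wrist_force: [0.4, -1.1, 0.1]
grip_width: 0.0798
grip_force: 0.0
t 11.9 pos [ 0.443 -0.165  0.193] z_tool [-0.001  0.001 -1.   ] z_goal [ 0.5    0.005 -0.866]
turn/pi [ 0.008 -0.167  0.03 ] shift after turn /3cm [-0.162 10.03   0.727] shift now-axes [-1.479  9.933  0.554]
F [ 0.383 -1.075  0.121] w 0.07979497941311467 gf 0.0 q [-0.357  0.208 -0.137  1.226  0.    -0.464]
```

View pics/t3.png

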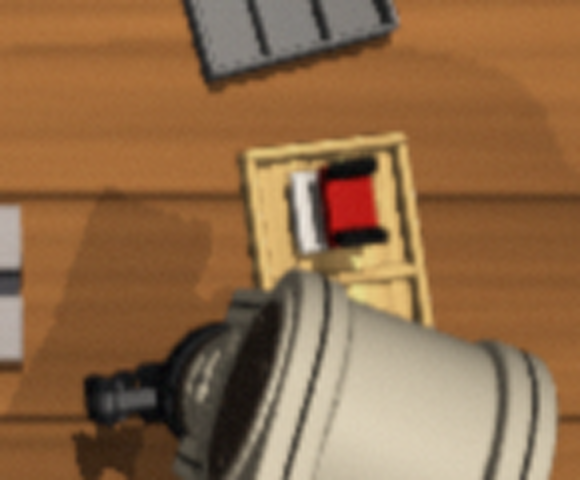

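The top view shows the red heel rest standing upright inside the far bay; flange and block are offset only by parallax. Next I tilt the tool and go to the yellow rest.

```bash
python3 -m crank '[85,0,0,0,0.002,-0.042,0.0075, 85,0,0,0,0.002,-0.042,0.0075, 85,0,0,0,0.002,-0.042,0.0075, 85,0,0,0,0.002,-0.042,0.0075, 85,0,0.8,0,0,0,0, 85,0,0.8,0,0,0,0, 85,0,0.8,0,0,0,0, 85,0,0.8,0,0,0,0]'
python3 -m crank '[85,0,0.8,0,0,0,0, 85,0,0.8,0,0,0,0, 85,0,0.8,0,0,0,0, 85,0,0.8,0,0,0,0, 85,0,0.4,0,0,0,0, 85,0,0,0,0,0,0]'
python3 plan.py .455 .136 .177 .57 30
python3 - <<'E'
from h import *
c=cam("wrist");cv2.imwrite("pics/w4.png",c["img"][:,:,::-1])
print([np.round(w2pix(c,p)) for p in [(.5007,.136,.1105),(.5007,.108,.07),(.503,-.064,.06)]])
E
```

```text
time: 12.75
position: [0.4446, -0.071, 0.194]
eef_rot: [-0.01, 2.612, 0.002]
wrist_force: [-0.4, 1.2, -0.3]
grip_width: 0.0849
grip_force: 0.0
time: 13.35
position: [0.4439, 0.0385, 0.1939]
eef_rot: [-0.015, 2.612, 0.005]
wrist_force: [-0.5, -0.3, -0.5]
grip_width: 0.0851
grip_force: 0.0
t 13.35 pos [0.444 0.039 0.194] z_tool [ 0.505  0.006 -0.863] z_goal [ 0.5    0.005 -0.866]
turn/pi [0.    0.002 0.   ] shift after turn /3cm [-0.067  3.245  0.69 ] shift now-axes [-0.068  3.244  0.694]
F [-0.511 -0.301 -0.458] w 0.08513543088815113 gf 0.0 q [ 0.125 -0.217 -0.712  0.549 -0.057  0.098]
[array([357., 201.]), array([321., 171.]), array([158., 164.])]
```

View pics/w4.png

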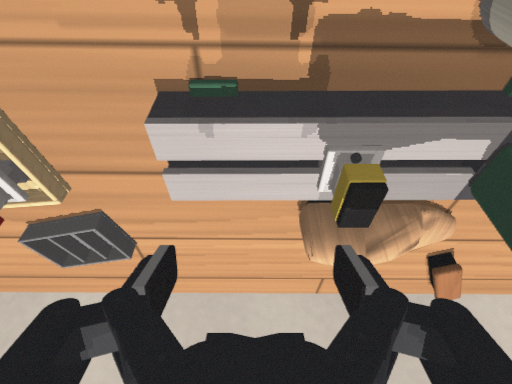

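The yellow block's top is at about (359,200), predicted (357,201), and the flange edge at (322,175), predicted (321,171), so the position is confirmed. Aligning in y.

```bash
python3 -m crank '[85,0,0.7,0,0,0,0, 85,0,0.8,0,0,0,0, 85,0,0.8,0,0,0,0, 85,0,0.7,0,0,0,0, 85,0,0.24,0,0,0,0, 85,0,0,0,0,0,0]'
python3 plan.py .509 .136 .084 .57 30
```

```text
time: 14.0
position: [0.4423, 0.1346, 0.1934]
eef_rot: [-0.013, 2.613, 0.003]
wrist_force: [0.9, -0.2, 0.3]
grip_width: 0.0855
grip_force: 0.0
t 14.0 pos [0.442 0.135 0.193] z_tool [ 0.504  0.005 -0.864] z_goal [ 0.5    0.005 -0.866]
turn/pi [-0.     0.001 -0.   ] shift after turn /3cm [-0.102  0.025  4.268] shift now-axes [-0.083  0.026  4.268]
F [ 0.927 -0.226  0.263] w 0.08546732135468968 gf 0.0 q [ 0.431 -0.153 -0.66   0.574 -0.208  0.369]
```

```bash
python3 -m crank '[85,-0.05,0.03,0.7,0,0,0, 85,-0.05,0,0.8,0,0,0, 85,0,0,0.8,0,0,0, 85,0,0,0.8,0,0,0, 85,0,0,0.6,0,0,0, 85,0,0,0.4,0,0,0, 85,0,0,0.15,0,0,0, 85,0,0,0,0,0,0]'
python3 plan.py .509 .136 .084 .57 30
```

```text
time: 14.8
position: [0.5085, 0.1347, 0.084]
eef_rot: [-0.01, 2.615, 0.002]
wrist_force: [0.6, -0.3, -0.7]
grip_width: 0.0846
grip_force: 0.0
t 14.8 pos [0.509 0.135 0.084] z_tool [ 0.503  0.003 -0.864] z_goal [ 0.5    0.005 -0.866]
turn/pi [-0.001  0.001 -0.001] shift after turn /3cm [-0.013  0.044  0.009] shift now-axes [-0.013  0.044  0.009]
F [ 0.63  -0.347 -0.68 ] w 0.08460358651399576 gf 0.0 q [ 0.359  0.147 -0.72   0.204 -0.175  0.307]
```

```bash
python3 -m crank '[30,0,0,0,0,0,0, 30,0,0,0,0,0,0, 30,0,0,0,0,0,0, 30,0,0,0,0,0,0, 30,0,0,0,0,0,0, 30,0,0,0,0,0,0]' 60
python3 plan.py .509 .136 .084 .57 30
```

```text
time: 15.4
position: [0.5091, 0.1367, 0.0857]
eef_rot: [-0.013, 2.612, 0.005]
wrist_force: [-3.4, 1.1, 6.0]
grip_width: 0.0338
grip_force: 61.9
t 15.4 pos [0.509 0.137 0.086] z_tool [ 0.506  0.006 -0.863] z_goal [ 0.5    0.005 -0.866]
turn/pi [ 0.     0.002 -0.   ] shift after turn /3cm [ 0.031 -0.024  0.049] shift now-axes [ 0.032 -0.024  0.049]
F [-3.41   1.113  6.001] w 0.033808196776613245 gf 61.943219326785766 q [ 0.362  0.145 -0.719  0.204 -0.174  0.308]
```

```bash
python3 -m crank '[30,0,0,-0.05,0,0,0, 30,0,-0.15,0,0,0,0, 30,0,-0.25,0,0,0,0, 30,0,-0.35,0,0,0,0]'
python3 -m crank '[30,0,-0.4,0,0,0,0, 30,0,-0.4,0,0,0,0, 30,0,-0.4,0,0,0,0,30,0,-0.4,0,0,0,0,30,0,-0.4,0,0,0,0,30,0,-0.4,0,0,0,0]'
python3 plan.py .511 -.12 .086 .57 30
```

```text
time: 15.8
position: [0.5079, 0.1133, 0.0857]
eef_rot: [-0.013, 2.614, 0.004]
wrist_force: [0.9, 1.5, -1.2]
grip_width: 0.0332
grip_force: 60.9
time: 16.4
position: [0.5083, 0.0402, 0.0857]
eef_rot: [-0.011, 2.614, 0.003]
wrist_force: [1.1, 2.1, -0.9]
grip_width: 0.0329
grip_force: 61.0
t 16.4 pos [0.508 0.04  0.086] z_tool [ 0.504  0.005 -0.864] z_goal [ 0.5    0.005 -0.866]
turn/pi [-0.     0.001 -0.   ] shift after turn /3cm [-0.036 -5.342  0.01 ] shift now-axes [-0.043 -5.342  0.013]
F [ 1.113  2.05  -0.877] w 0.032885520215216194 gf 60.97052022640128 q [ 0.109  0.102 -0.775  0.168 -0.05   0.087]
```

```bash
python3 -m crank '[30,0,-0.4,0,0,0,0, 30,0,-0.4,0,0,0,0, 30,0,-0.4,0,0,0,0,30,0,-0.4,0,0,0,0,30,0,-0.4,0,0,0,0,30,0,-0.4,0,0,0,0,30,0,-0.4,0,0,0,0]'
python3 -m crank '[30,0,-0.4,0,0,0,0, 30,0,-0.4,0,0,0,0, 30,0,-0.4,0,0,0,0,30,0,-0.4,0,0,0,0,30,0,-0.4,0,0,0,0,30,0,-0.4,0,0,0,0,30,0,-0.2,0,0,0,0]'
python3 plan.py .511 -.13 .13 .57 30
```

```text
time: 17.1
position: [0.5094, -0.0437, 0.0858]
eef_rot: [-0.011, 2.613, 0.004]
wrist_force: [3.2, 1.6, -4.8]
grip_width: 0.0327
grip_force: 60.5
time: 17.8
position: [0.5082, -0.1222, 0.0844]
eef_rot: [-0.008, 2.617, 0.002]
wrist_force: [0.5, 0.3, -4.6]
grip_width: 0.0329
grip_force: 60.6
t 17.8 pos [ 0.508 -0.122  0.084] z_tool [ 0.501  0.003 -0.866] z_goal [ 0.5    0.005 -0.866]
turn/pi [-0.001  0.    -0.001] shift after turn /3cm [-0.838 -0.262 -1.272] shift now-axes [-0.84  -0.261 -1.27 ]
F [ 0.467  0.259 -4.638] w 0.03288176004486523 gf 60.56385494914139 q [-0.333  0.14  -0.727  0.205  0.167 -0.296]
```

```bash
python3 -m crank '[30,-0.1,-0.3,-0.2,0,0,0, 30,-0.35,0,-0.5,0,0,0, 30,-0.35,0,-0.5,0,0,0, 30,-0.1,0,-0.2,0,0,0, 30,0,0,0,0,0,0]'
python3 plan.py .4665 -.306 .13 5.8 30
```

```text
time: 18.3
position: [0.513, -0.13, 0.1372]
eef_rot: [-0.012, 2.611, 0.002]
wrist_force: [-0.8, 0.6, -4.0]
grip_width: 0.0334
grip_force: 61.0
t 18.3 pos [ 0.513 -0.13   0.137] z_tool [ 0.506  0.004 -0.863] z_goal [ 0.497  0.051 -0.866]
turn/pi [-0.015  0.002 -0.025] shift after turn /3cm [ 1.969 -5.681 -0.861] shift now-axes [ 1.507 -5.853 -0.601]
F [-0.832  0.622 -4.021] w 0.033352495884981175 gf 60.99298985704081 q [-0.35   0.058 -0.64   0.371  0.178 -0.313]
```

```bash
python3 -m crank '[30,0,0,0,-0.015,0,-0.025, 30,0.25,-0.7,-0.1,0,0,0, 30,0.27,-0.8,-0.1,0,0,0, 30,0.27,-0.8,-0.1,0,0,0, 30,0.3,-0.9,-0.15,0,0,0, 30,0.3,-0.9,-0.15,0,0,0, 30,0.3,-0.9,-0.15,0,0,0, 30,0.27,-0.68,-0.1,0,0,0]'
python3 -m crank '[30,0,0,0,0,0,0]' >/dev/null
python3 plan.py .4665 -.306 .056 5.8 30
python3 - <<'E'
from h import *
c=cam("wrist");s=cam("scene")
cv2.imwrite("pics/w5.png",np.hstack([cv2.resize(c["img"][:,:,::-1],(420,315)),cv2.resize(s["img"][180:270,140:250,::-1],(380,315),interpolation=cv2.INTER_CUBIC)]))
E
```

```text
time: 19.1
position: [0.4652, -0.3068, 0.1265]
eef_rot: [-0.13, 2.612, 0.037]
wrist_force: [0.1, -0.2, -4.9]
grip_width: 0.0332
grip_force: 61.1
t 19.2 pos [ 0.465 -0.308  0.126] z_tool [ 0.5    0.049 -0.865] z_goal [ 0.497  0.051 -0.866]
turn/pi [-0.     0.001 -0.001] shift after turn /3cm [1.128 0.066 2.062] shift now-axes [1.134 0.064 2.059]
F [-0.565  0.67  -3.938] w 0.032867790948268374 gf 61.20507631654618 q [-0.801  0.215 -0.46   0.549  0.404 -0.825]
```

View pics/w5.png

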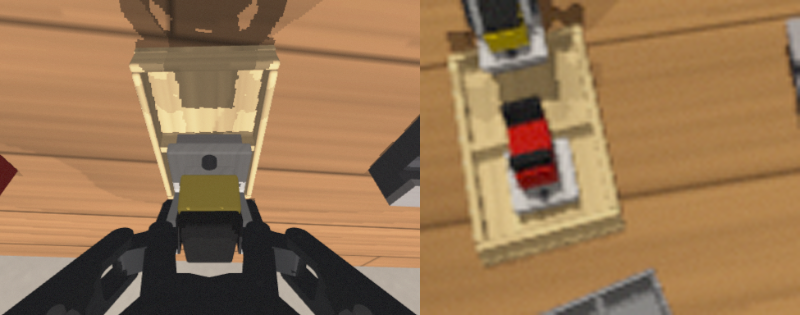

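Both views agree: the yellow rest hangs upright and centred over the near bay, and the red one stands in the far bay. Lowering.

```bash
python3 -m crank '[30,0.2,0.06,0.36,0,0,0, 30,0.2,0,0.36,0,0,0, 30,0.2,0,0.36,0,0,0, 30,0.17,0,0.31,0,0,0, 30,0.14,0,0.25,0,0,0, 30,0.1,0,0.18,0,0,0, 30,0.05,0,0.09,0,0,0, 30,0,0,0,0,0,0]'
python3 plan.py .4665 -.306 .056 5.8 30
```

```text
time: 20.1
position: [0.4674, -0.3031, 0.062]
eef_rot: [-0.131, 2.611, 0.038]
wrist_force: [0.2, 1.3, -4.6]
grip_width: 0.0331
grip_force: 61.4
t 20.1 pos [ 0.467 -0.303  0.062] z_tool [ 0.501  0.053 -0.864] z_goal [ 0.497  0.051 -0.866]
turn/pi [ 0.001  0.001 -0.   ] shift after turn /3cm [ 0.136 -0.093  0.153] shift now-axes [ 0.136 -0.093  0.152]
F [ 0.233  1.302 -4.605] w 0.03314930515363662 gf 61.37648384494241 q [-0.791  0.312 -0.545  0.364  0.404 -0.819]
```

```bash
python3 -m crank '[30,0.04,-0.05,0.06,0,0,0, 30,0.03,0,0.05,0,0,0, 30,0,0,0,0,0,0]'
python3 -m crank '[30,0.02,0,0.03,0,0,0, 30,0,0,0,0,0,0]'
```

```text
time: 20.4
position: [0.4675, -0.305, 0.0585]
eef_rot: [-0.131, 2.61, 0.037]
wrist_force: [-0.3, 0.6, -6.1]
grip_width: 0.0331
grip_force: 61.4
time: 20.6
position: [0.4674, -0.3048, 0.0574]
eef_rot: [-0.131, 2.611, 0.038]
wrist_force: [-0.1, 0.3, -3.8]
grip_width: 0.033
grip_force: 61.4
```

```bash
python3 -m crank '[30,0.02,0,0.03,0,0,0, 30,0,0,0,0,0,0]'
python3 -m crank '[30,0.01,0,0.02,0,0,0, 30,0,0,0,0,0,0]'
```

```text
time: 20.8
position: [0.468, -0.3051, 0.0573]
eef_rot: [-0.132, 2.609, 0.037]
wrist_force: [-1.5, 1.2, 1.6]
grip_width: 0.0332
grip_force: 61.9
time: 21.0
position: [0.4682, -0.3051, 0.0573]
eef_rot: [-0.132, 2.608, 0.037]
wrist_force: [-6.3, 2.6, 7.2]
grip_width: 0.0332
grip_force: 62.9
```

```bash
python3 -m crank '[38,0,0,-0.01,0,0,0, 50,0,0,0,0,0,0, 65,0,0,0,0,0,0, 75,0,0,0,0,0,0, 75,0,0,-0.4,0,0,0, 75,0,0,-0.8,0,0,0, 75,0,0,-0.9,0,0,0, 75,0,0,-0.9,0,0,0]'
python3 -m crank '[80,0,0,-0.9,0,0,0, 80,0,0,-0.9,0,0,0, 80,0,0.9,-0.3,0,0,0, 80,0,0.9,0,0,0,0, 80,0,0.9,0,0,0,0, 80,0,0.9,0,0,0,0, 80,0,0,0,0,0,0]'
python3 - <<'E'
from h import *
a=cam("top");b=cam("scene")
A=cv2.resize(a["img"][160:270,170:370],(800,440),interpolation=cv2.INTER_CUBIC)[:,330:]
B=cv2.resize(b["img"][170:280,130:212],(330,440),interpolation=cv2.INTER_CUBIC)
cv2.imwrite("pics/fin.png",np.hstack([A,B])[:,:,::-1])
E
```

```text
time: 21.8
position: [0.4217, -0.3093, 0.1341]
eef_rot: [-0.132, 2.611, 0.038]
wrist_force: [0.8, -0.1, -0.4]
grip_width: 0.075
grip_force: 0.0
time: 22.5
position: [0.3785, -0.2023, 0.1876]
eef_rot: [-0.134, 2.611, 0.041]
wrist_force: [-0.6, -0.7, -0.0]
grip_width: 0.0799
grip_force: 0.0
```

View pics/fin.png

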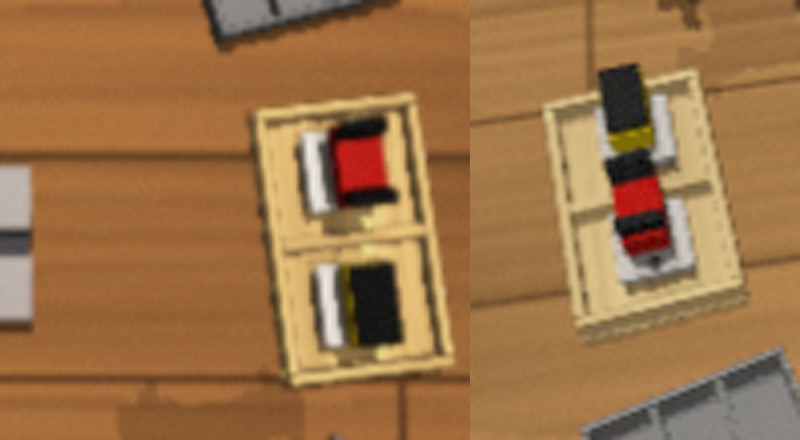

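Both supports stand upright, red in the far bay at (355,165) and yellow in the near bay at (365,305). The gripper is clear.

```bash
python3 -c "
from rig import manip
print(manip.close_job())"
```

```text
the job is handed in; nothing more can be done
None
```

Both shoe supports are out of the press and standing upright in the tray, the red heel rest in the far bay and the yellow toe rest in the near bay. I handed the job in at about 22.6 s with the gripper clear; wrist forces read under about 12 N, and the arm did not go near the last, tin or tack box.

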